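# Pry open the seal case and put the two seals away

### The job

Slip the thin steel blade under the brass lip of the closed wooden case and lever the lid up and over past upright, so that it rests fully open by itself; open it with the blade only, keeping the gripper itself off the case until the lid is open. Then lay the blade back on the leather pad and put the two stone seals away lying flat in the recesses of the case that match their lengths, the long one in the long recess and the short one in the short recess. Leave the teacup and the loupe where they are.

Things in the scene. Friction and masses are not known exactly. Their poses are not given: they have to be found in the camera images.
- case: closed dark wooden case fixed to the table, left or right in front of the robot (the pad on the other side), 130 (x) x 200 (y) x 51 mm high with lid; origin at the centre of its underside; x points from the front (towards the robot) to the hinge side, yaw within 0.3 rad. Walls 8 mm thick, 42 mm high; inner floor 6 mm above the table; the lid lies on top, 42 to 51 mm.
- notch (a point): centre of the notch in the front wall, on the wall's outer face (65 mm in front of the case's origin, 36.5 mm above the table): 44 mm wide along the case's y, 11 mm high (from 31 mm to the lid's underside at 42 mm), open through the 8 mm wall into the hollow case. Its axes are the case's.
- lid_lip (a point): front edge of the brass lip, at its underside: the lip is 36 mm wide and 5 mm thick and stands out 7 mm from the front edge of the lid above the notch; it moves with the lid, 137 mm from the hinge line
- hinge_line (a point): middle of the hinge line (along the case's y), at the case's rear upper edge: 65 mm behind the case's origin, 42 mm above the table
- lid (a joint): opening angle of the lid, rad: 0 shut, 1.57 upright, 2.4 at its stop, leaning back. The lid (130 x 200 x 9 mm, 0.2 kg) falls shut again if let go before upright and rests against its stop once past it.
- tray_long: grey fabric-covered tray in one half of the case (left or right half, it varies), 112 (x) x 90 (y) x 11 mm; origin at the centre of its underside on the case's inner floor, axes as the case's. In its middle is a straight-through recess 88 mm long (x) x 42 mm wide (y), 11 mm deep, for the long seal.
- tray_short: the like tray in the other half of the case, its recess 60 mm long (x) x 42 mm wide (y), 11 mm deep, for the short seal; origin and axes as the other tray's
- pad: dark brown leather pad fixed to the table, 250 (x) x 270 (y) x 4 mm; origin at the centre of its underside
- blade: opening blade lying on the pad, 0.08 kg: square wooden handle 20 x 20 mm, from 65 mm behind to 25 mm ahead of the origin, then a flat steel blade 16 mm wide, 2.5 mm thick, ending 90 mm ahead of the origin; the blade lies at mid-height of the handle, 10 mm above its underside. Origin on the handle's underside; x points to the tip.
- blade_grip (a point): middle of the handle's cross-section above the blade's origin, 10 mm above its underside; a good place to grip (across y)
- blade_tip (a point): tip of the blade, 90 mm ahead of blade_grip
- seal_long: pale stone bar 70 mm long (x), 26 mm wide (y), 26 mm high with a brownish band near one end, lying on the pad, 0.09 kg; origin at the centre of its underside
- seal_long_mid (a point): middle of the long seal, 13 mm above its underside
- seal_short: the like bar 44 mm long (x), 26 mm wide (y), 26 mm high, 0.09 kg; origin at the centre of its underside
- seal_short_mid (a point): middle of the short seal, 13 mm above its underside
- loupe: black loupe, a cylinder 28 mm across and 22 mm high, standing on the pad; bystander
- teacup: white porcelain cup, 60 mm across, 38 mm high; bystander

How it is judged:
On the way, in this order (a step that is already met when the one before it is completed fails the run):
1. the lid is lifted by the blade (value of joint lid above 0.25 rad and contact force between blade and case above 0.1 N), for 0.05 s.
2. the lid is past upright (value of joint lid above 1.65 rad), for 0.2 s.
At the end, for the whole second after the job is handed in: Lid open past upright (over 1.65 rad); blade lying still on the pad (mid-handle over the pad, at most 22 mm above the table); each seal lying still in the recess of its length (middle within 14 mm along, 13 mm across, and 8 to 18 mm above the case floor) (value of joint lid above 1.65 rad and x of blade_grip in the frame of pad between -0.125 and 0.125 m and y of blade_grip in the frame of pad between -0.135 and 0.135 m and z of blade_grip in the frame of pad below 0.022 m and linear speed of each of blade, seal_long, seal_short below 0.02 m/s and x of seal_long_mid in the frame of tray_long between -0.014 and 0.014 m and y of seal_long_mid in the frame of tray_long between -0.013 and 0.013 m and z of seal_long_mid in the frame of tray_long between 0.008 and 0.018 m and x of seal_short_mid in the frame of tray_short between -0.014 and 0.014 m and y of seal_short_mid in the frame of tray_short between -0.013 and 0.013 m and z of seal_short_mid in the frame of tray_short between 0.008 and 0.018 m); the robot touches nothing.
It fails at once if the gripper or arm presses on the case or its lid (over 2 N) before the lid is open (value of joint lid below 1.6 rad and contact force between any of the fingers, the arm and case above 2 N).
It fails at once if the loupe or the teacup is moved by more than 30 mm (distance of any of loupe, teacup from where it was at the start of the episode above 0.03 m).
It also fails if it takes over 72 s, if anything falls off the work surface, if the arm or the gripper's body presses on something with over 40 N, if the wrist force passes 120 N, or if a joint passes its speed limit or range.

### The arm

A 6-joint arm with a two-finger parallel gripper is mounted at the origin on the work surface. World frame = base frame: x ahead of the robot, y to its left, z up, the work surface at z = 0. Lengths are in m, angles in rad, forces in N, time in s.
With the tool pointing down it reaches from about 0.325 to 0.775 m from the base axis. Payload 5.5 kg.
Tool frame: the origin (TCP) lies at the very end of the fingers, on their centre line; the grasp point (between the pads) lies 19 mm behind it; z points along the fingers, y is the line along which they close (so a half turn about z gives the same grasp; the last joint's range is limited). The gripper opens to 88 mm and grips with 3 to 60 N. Pads are 20 mm wide; open, the fingers measure 115 mm over their backs; the gripper's body (75 mm by 178 mm) begins 61 mm behind the grasp point.
Start: joints at [-1.306, 0.091, 1.231, -0, 1.82, -0.057], TCP at [0.19, -0.569, 0.223] pointing down, gripper open.
Joint ranges: [-2.87, 2.87], [-0.86, 2.18], [0.17, 2.46], [-1.51, 4.65], [0.06, 2.69], [-2.65, 2.65]. Speed limits (rad/s): [2.57, 2.57, 3.01, 3.14, 3.14, 3.14].

### API

Orientations are given as a rotation vector (axis times angle).
In Python, from plant import r, imaging gives the robot as it stands.
- The arm moves only by the tool apply_moves, never from a script. Its argument "commands" is one flat list of numbers, 5 for each row, row after row: the closure, from 0 (fully open) to 1 (shut), then the shift along the world's x, y, z normalised to -1 to 1, where 1 is 75 cm, then the turn about the world's z normalised to -1 to 1, where 1 is pi rad. In form: [hand, tx, ty, tz, roll, hand, tx, ty, tz, roll, ...]. A call has 1 to 20 rows; each row is the pose to reach, as a shift and turn from the pose commanded when the call began, turning the shorter way round; what a row does not reach only later rows make up. A row lasts 1/8 s, in which the tool goes at most 62.5 mm and 10.7 degrees, less where a joint would pass 70% of its speed; a pose out of reach is approached as far as the arm can. A call with a number of a shift or a turn outside -1 to 1 is refused whole. A call with a gripper value outside its range is refused whole. The fingers move at their own pace and stop on an object; the grip force is fixed at half the most. Time passes only in rows, so rows that repeat a pose let the fingers close. It gives the time, the measured TCP pose, the force, the opening and the grip force at its end, in the units of the state.
- r.observe(): the state, without advancing time (a new reading comes with each control period).
- imaging.grab_frame(name): name is "scene" or "top" or "wrist"; returns the picture (480x640x3 uint8, blue, green, red); there is no depth.
- imaging.camera_params(name): a dict with "fovy" (degrees; the focal length in pixels is half the picture's height over the tangent of half this angle, whatever the lens; pixels are square), "cx", "cy" (the principal point, pixels), "dist_coeffs" ([k1, k2, p1, p2, k3] as OpenCV has them; the pictures are not rectified), "T" (4x4, takes a point from camera to world coordinates). Camera axes: x right, y down, z forward; pixel columns grow to the right and rows downward; lengths in m; the calibration is good to about 2 mm. A picture is of the moment at which its call begins: read the wrist's pose just before it. camera_params takes no time and is no camera call; for the wrist camera it gives the pose at the moment of the call.
- r.hand_in(): hands the job in; it is judged then, once.
Trained networks look in the newest picture that a camera, given by its name, has taken for a name from the list of things; names that differ only in an ending like _2 or _b are one class to them, and where a whole thing is asked for, a point or a joint stands for the part that bears it (a point fixed in the world has none). Each returns a list of dicts, best first, with "score" (0 to 1); they miss things now and then, are a little off and sometimes report something else, mostly with a low value. They report only what shows in the picture. A call takes as long as a camera call.
- imaging.spot_in(camera, label): "extent" ([left, top, right, bottom] in pixels, round what is visible of it).
- imaging.regions_of(camera, label): "pixels" (480x640 bool, what is visible of it) and "extent" ([left, top, right, bottom] in pixels, round what is visible of it).
- imaging.pinpoint(camera, label): "location" ([row, column] in pixels: a listed point, or the origin of a listed thing).
The state is a dict: "t": time; "qpos": joint angles; "qd": joint speeds; "joint_torque": joint torques, N m; "tool_pos": TCP position; "orientation": TCP orientation; "ft_force": force on the tool from outside, world axes, zero at the start; "wrist_torque": the same for the moment, N m; "opening": finger opening in m; "finger_force": force on a finger pad.
Only numpy, scipy, OpenCV 4.12 (cv2) and the standard library are available. Lean on these libraries where they do the work, as an engineer would, in place of code of your own. Each camera call takes 0.05 s, during which the arm holds its last target. There are 200 camera calls.

## Working session

There is one attempt and no reset: what is moved stays moved. The work goes in short steps, Python scripts to look and compute and a tool call to move; the robot and the scene stay as the last step left them, time stands still between calls to the robot, and variables do not carry over. Pictures are saved under pics/ and viewed, at most 10 in all, crops included, and the job is handed in when it is done.

Besides the shell and the picture viewer there is one more tool, called after "Request:" by a JSON object that holds its "name" and its "arguments", one argument or row to a line. apply_moves: Moves the arm, as the interface text tells. Scaled input: -1 to 1 covers 75 cm each way for a shift and pi rad each way for a turn. Its arguments: {"type":"object","properties":{"commands":{"type":"array","items":{"type":"number","minimum":-1,"maximum":1}}},"required":["commands"]}

```bash
ls; mkdir -p pics; cat > h.py <<'E'
import numpy as np, cv2
from plant import r, imaging as im
def cam(n):
    p=im.camera_params(n); f=240/np.tan(np.radians(p['fovy'])/2)
    return np.array([[f,0,p['cx']],[0,f,p['cy']],[0,0,1]]),np.array(p['dist_coeffs'],float),np.array(p['T'])
def ray(n,uv,z,c=None):
    K,d,T=c or cam(n)
    q=cv2.undistortPoints(np.array(uv,float).reshape(-1,1,2),K,d).reshape(-1,2)
    D=np.c_[q,np.ones(len(q))]@T[:3,:3].T
    return T[:3,3]+D*((z-T[2,3])/D[:,2])[:,None]
def proj(n,P,c=None):
    K,d,T=c or cam(n); M=np.linalg.inv(T)
    return cv2.projectPoints(np.array(P,float).reshape(-1,3),cv2.Rodrigues(M[:3,:3])[0],M[:3,3],K,d)[0].reshape(-1,2)
E
python3 - <<'E'
from h import *
for n in ("top","scene"):
    cv2.imwrite(f"pics/{n}0.png",im.grab_frame(n))
    K,d,T=cam(n);print(n,K[0,0],d,T.round(3).tolist())
for l in "notch lid_lip hinge_line case pad blade blade_grip blade_tip seal_long_mid seal_short_mid loupe teacup".split():
    x=im.pinpoint("top",l)[:2]; print(l,[(np.round(a['location']).tolist(),round(a['score'],2)) for a in x])
s=r.observe();print(s['t'],s['tool_pos'],s['orientation'])
E
```

```text
pics
top 519.7897390330118 [-0.09172614  0.          0.          0.          0.        ] [[-0.004, -0.986, 0.167, 0.378], [-1.0, 0.001, -0.022, 0.014], [0.022, -0.167, -0.986, 1.099], [0.0, 0.0, 0.0, 1.0]]
scene 508.17705982998655 [-0.07082486  0.          0.          0.          0.        ] [[0.708, 0.431, -0.56, 1.036], [0.706, -0.41, 0.577, -0.495], [0.019, -0.804, -0.595, 0.56], [0.0, 0.0, 0.0, 1.0]]
notch [([261.0, 246.0], 0.63), ([215.0, 397.0], 0.41)]
lid_lip [([260.0, 245.0], 0.78)]
hinge_line [([197.0, 232.0], 0.86)]
case []
pad [([239.0, 410.0], 0.55), ([227.0, 240.0], 0.54)]
blade [([248.0, 447.0], 0.95)]
blade_grip [([250.0, 445.0], 0.63), ([332.0, 316.0], 0.54)]
blade_tip [([207.0, 448.0], 0.85)]
seal_long_mid [([264.0, 377.0], 0.64)]
seal_short_mid [([216.0, 400.0], 0.81), ([250.0, 445.0], 0.37)]
loupe [([197.0, 453.0], 0.56)]
teacup [([336.0, 316.0], 0.76)]
0.7 [ 0.18977051 -0.56923959  0.2226786 ] [3.10090646e+00 5.03277381e-01 2.01906604e-05]
```

View pics/top0.png

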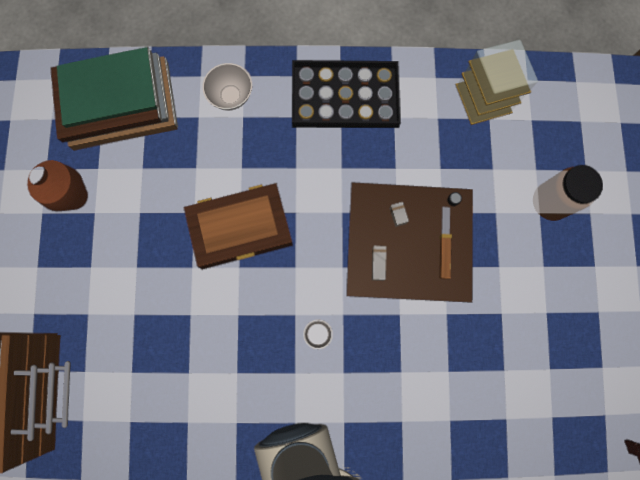

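View pics/scene0.png

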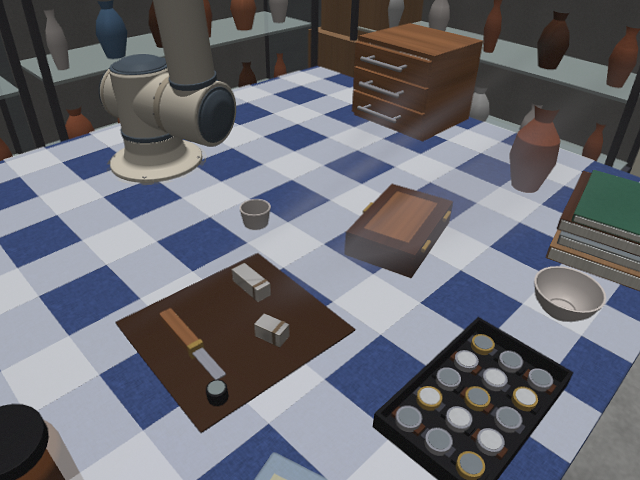

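The case is on the left (top view about row 227, col 240), yawed anticlockwise. The pad is on the right with the blade at col 446 (tip up and away from the robot) and the loupe just beyond the tip. The seals are at (264,379) and (213,400), and the cup is at (334,317). Next I'll fit box models to the network masks in both cameras.

```bash
cat > fit.py <<'E'
from h import *
from scipy.optimize import minimize
B={'case':[(-.065,.065,-.1,.1,0,.051)],'seal_long':[(-.035,.035,-.013,.013,0,.026)],'seal_short':[(-.022,.022,-.013,.013,0,.026)],
 'blade':[(-.065,.025,-.01,.01,0,.02),(.025,.09,-.008,.008,.00875,.01125)],'pad':[(-.125,.125,-.135,.135,0,.004)]}
def boxes(l,p,z0):
    c,s=np.cos(p[2]),np.sin(p[2])
    for b in B[l]:
        P=np.array([[x,y,z] for x in b[:2] for y in b[2:4] for z in b[4:]])
        yield np.c_[p[0]+c*P[:,0]-s*P[:,1],p[1]+s*P[:,0]+c*P[:,1],P[:,2]+z0]
def render(l,p,z0,n,c):
    k=4; m=np.zeros((480*k,640*k),np.uint8)
    for P in boxes(l,p,z0):
        h=cv2.convexHull((proj(n,P,c)*k+k/2).astype(np.float32)); cv2.fillConvexPoly(m,np.round(h).astype(np.int32),255)
    return cv2.resize(m,(640,480),interpolation=cv2.INTER_AREA)/255.
def fit(l,p0,z0,cams=("top","scene"),each=True):
    C={n:cam(n) for n in cams}; M={}
    for n in cams:
        g=im.regions_of(n,l)
        # nearest to prior
        q=proj(n,[[p0[0],p0[1],z0]],C[n])[0]
        g=[a for a in g if np.hypot(*(np.argwhere(a['pixels']).mean(0)[::-1]-q))<40]
        if g: M[n]=g[0]['pixels'].astype(float)
    def run(ns):
        f=lambda p:sum(abs(render(l,p,z0,n,C[n])-M[n]).sum()/M[n].sum() for n in ns)
        best=None
        for dy in (-.12,0,.12):
            S=np.array(p0)+[[0,0,dy],[.01,0,dy],[0,.01,dy],[0,0,dy+.15]]
            o=minimize(f,p0,method='Nelder-Mead',options=dict(initial_simplex=S,xatol=2e-4,fatol=1e-4,maxiter=150))
            if best is None or o.fun<best.fun: best=o
        return best
    for ns in ([[n] for n in M] if each else [])+[list(M)]:
        o=run(ns); print(l,ns,o.x.round(4).tolist(),round(o.fun,3))
    return o.x
E
python3 - <<'E'
from fit import *
for n in ("top","scene"): im.grab_frame(n)
for l,uv,z,z0,yaw in (('case',(240,227),.04,0,.25),('pad',(410,241),0,0,0),('blade',(445,248),.014,.004,0),('seal_long',(379,264),.02,.004,0),('seal_short',(400,213),.02,.004,.3)):
    g=ray("top",uv,z)[0]; fit(l,[g[0],g[1],yaw],z0)
for l in('loupe','teacup'):
    for n in("top","scene"): print(l,n,im.spot_in(n,l)[:1])
for n,l,z in (('top','notch',.0365),('top','lid_lip',.042),('top','hinge_line',.042),('top','blade_grip',.014),('top','blade_tip',.014),('top','loupe',.004),('scene','blade_grip',.014),('scene','blade_tip',.014),('scene','hinge_line',.042),('scene','loupe',.004)):
    a=im.pinpoint(n,l)
    if a: print(n,l,ray(n,a[0]['location'][::-1],z).round(4),a[0]['score'])
print(r.observe()['t'])
E
```

```text
case ['top'] [0.5943, 0.1704, 0.2571] 0.024
case ['scene'] [0.5943, 0.168, 0.267] 0.021
case ['top', 'scene'] [0.5939, 0.1696, 0.2656] 0.053
pad ['top'] [0.5664, -0.1972, -0.0585] 0.14
pad ['scene'] [0.5662, -0.1987, -0.0569] 0.2
pad ['top', 'scene'] [0.5663, -0.198, -0.0588] 0.346
blade ['top'] [0.5498, -0.2687, -0.0635] 0.148
blade ['scene'] [0.551, -0.2699, -0.0613] 0.074
blade ['top', 'scene'] [0.5502, -0.2693, -0.0574] 0.246
seal_long ['top'] [0.5165, -0.1246, -0.0228] 0.047
seal_long ['scene'] [0.5157, -0.1254, -0.0752] 0.106
seal_long ['top', 'scene'] [0.5164, -0.1246, -0.0363] 0.172
seal_short ['top'] [0.6214, -0.1696, 0.2785] 0.067
seal_short ['scene'] [0.6231, -0.171, 0.2547] 0.048
seal_short ['top', 'scene'] [0.622, -0.1703, 0.2774] 0.154
loupe top [{'extent': [449.0, 191.8, 458.7, 203.7], 'score': 0.73}]
loupe scene [{'extent': [206.6, 378.1, 229.4, 407.7], 'score': 0.91}]
teacup top [{'extent': [302.8, 319.9, 333.1, 348.5], 'score': 0.8}]
teacup scene [{'extent': [239.1, 199.6, 268.8, 230.5], 'score': 0.76}]
top notch [[0.5263 0.1488 0.0365]] 0.95
top lid_lip [[0.5214 0.1515 0.042 ]] 0.96
top hinge_line [[0.6544 0.1889 0.042 ]] 0.8
top blade_grip [[ 0.5511 -0.2697  0.014 ]] 0.84
top blade_tip [[ 0.6384 -0.2793  0.014 ]] 0.78
top loupe [[ 0.6573 -0.2955  0.004 ]] 0.44
scene blade_grip [[ 0.5529 -0.2683  0.014 ]] 0.89
scene blade_tip [[ 0.639  -0.2688  0.014 ]] 0.65
scene hinge_line [[0.6601 0.18   0.042 ]] 0.93
scene loupe [[ 0.656  -0.2969  0.004 ]] 0.57
2.0
```

Request:
{"name": "apply_moves", "arguments": {
  "commands": [0.4,0.4813,0.3996,-0.12,-0.1216,0.4,0.4813,0.3996,-0.12,-0.1216,0.4,0.4813,0.3996,-0.12,-0.1216,0.4,0.4813,0.3996,-0.12,-0.1216,0.4,0.4813,0.3996,-0.12,-0.1216,0.4,0.4813,0.3996,-0.12,-0.1216,0.4,0.4813,0.3996,-0.12,-0.1216,0.4,0.4813,0.3996,-0.12,-0.1216,0.4,0.4813,0.3996,-0.12,-0.1216,0.4,0.4813,0.3996,-0.12,-0.1216,0.4,0.4813,0.3996,-0.12,-0.1216,0.4,0.4813,0.3996,-0.18,-0.1216,0.4,0.4813,0.3996,-0.24,-0.1216]
}}

```text
t: 3.62
tool_pos: [0.5506, -0.2711, 0.0431]
orientation: [3.138, -0.098, 0.004]
ft_force: [-0.1, -0.5, -0.0]
opening: 0.0529
finger_force: 0.0
```

```bash
python3 - <<'E'
from h import *
s=r.observe();print(s['t'],s['tool_pos'],s['orientation'],s['opening'])
f=im.grab_frame("wrist")
for p in ([.551,-.2693,.024],[.5758,-.2707,.014],[.6408,-.2745,.014]):
    cv2.circle(f,tuple(int(v) for v in proj("wrist",[p])[0]),4,(0,255,0),1)
cv2.imwrite("pics/w1.png",f)
E
```

```text
3.625 [ 0.55058931 -0.27114105  0.0430834 ] [ 3.13844897 -0.09779015  0.00431641] 0.05288646524254982
```

View pics/w1.png

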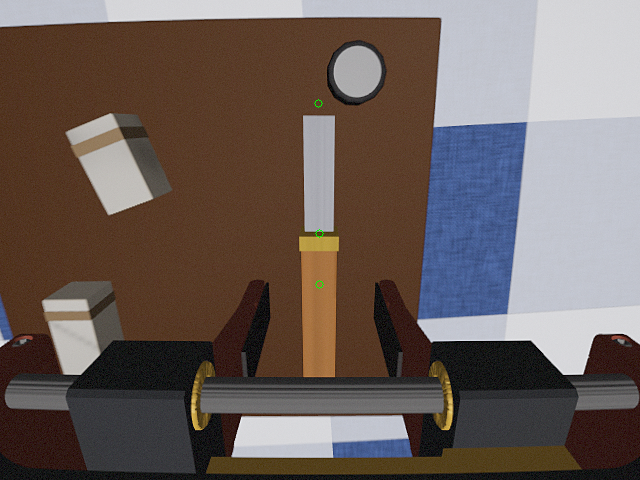

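The wrist view shows the blade centred between the fingers and aligned with them. The tip is at (115,319), about 5 mm short of my prediction, and the loupe is clear at (72,357).

Request:
{"name": "apply_moves", "arguments": {
  "commands": [0.4,-0.003,0,-0.025,0,0.4,-0.003,0,-0.0476,0,0.4,-0.003,0,-0.0476,0,1,-0.003,0,-0.0476,0,1,-0.003,0,-0.0476,0,1,-0.003,0,-0.0476,0,1,-0.003,0,-0.0476,0,1,-0.003,0,-0.0476,0,1,-0.003,0,-0.0476,0,1,-0.003,0,0,0,1,-0.003,0,0.05,0,1,-0.003,0,0.1,0,1,-0.003,0,0.14,0,1,-0.003,0,0.14,0]
}}

```text
t: 5.42
tool_pos: [0.5496, -0.2702, 0.1503]
orientation: [3.138, -0.095, 0.007]
ft_force: [-0.4, -0.3, -0.8]
opening: 0.0196
finger_force: 30.0
```

```bash
cat > tip.py <<'E'
from h import *
from scipy.optimize import least_squares
def tip(cams=("top","scene","wrist"),l='blade_tip'):
    s=r.observe(); t=np.array(s['tool_pos']); print(round(s['t'],2),t.round(4),np.round(s['orientation'],4))
    C={};U={}
    for n in cams:
        C[n]=cam(n); f=im.grab_frame(n); g=im.pinpoint(n,l)
        if n=="wrist": cv2.imwrite("pics/wl.png",f)
        if g: U[n]=np.array(g[0]['location'][::-1]); print(n,U[n].round(1),round(g[0]['score'],2))
    def sol(ns):
        o=least_squares(lambda p:np.concatenate([(proj(n,[p],C[n])[0]-U[n])/C[n][0][0,0]*np.linalg.norm(C[n][2][:3,3]-p) for n in ns]),t+[.09,0,0],loss='soft_l1',f_scale=.003)
        print(ns,o.x.round(4),'rel TCP',(o.x-t).round(4),o.fun.round(4)); return o.x
    return sol(list(U))
E
python3 - <<'E'
from tip import *
tip()
n='wrist';g=im.regions_of(n,'blade')[0]['pixels'];r_,c_=np.nonzero(g);print(r_.min(),c_[r_<r_.min()+6].mean())
t=r.observe()['tool_pos']
for dz in(.005,.007,.009): print(dz,(ray(n,[[c_[r_<r_.min()+6].mean(),r_.min()]],t[2]+dz)-t).round(4))
tip(l='blade_grip')
E
```

```text
5.42 [ 0.5496 -0.2702  0.1503] [ 3.1378 -0.0946  0.007 ]
top [464.6 187.6] 0.47
scene [208.4 298. ] 0.61
wrist [321.1 108.8] 0.81
['top', 'scene', 'wrist'] [ 0.6399 -0.2749  0.1573] rel TCP [ 0.0903 -0.0048  0.0069] [ 0.0005  0.0023 -0.0001 -0.0004 -0.0005 -0.0023]Traceback (most recent call last):
  File "<stdin>", line 3, in <module>
IndexError: list index out of range
```

View pics/wl.png

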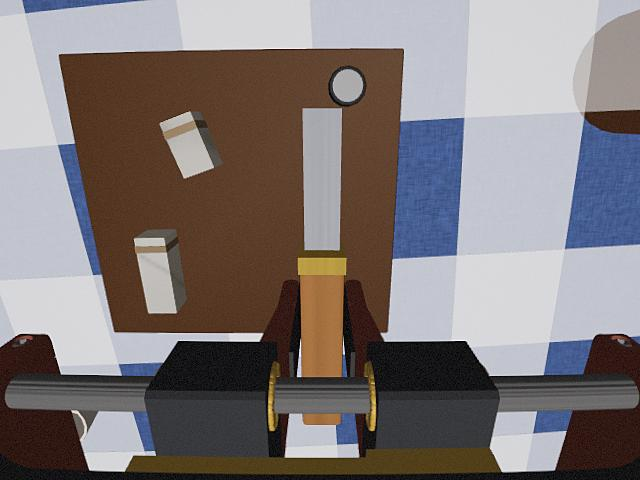

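Grip is good: the tip is 90 mm ahead of and 7 mm above the TCP. Next I'll carry the blade to in front of the case.

Request:
{"name": "apply_moves", "arguments": {
  "commands": [1,-0.1976,0.5165,0,0.1038,1,-0.1976,0.5165,0,0.1038,1,-0.1976,0.5165,0,0.1038,1,-0.1976,0.5165,0,0.1038,1,-0.1976,0.5165,0,0.1038,1,-0.1976,0.5165,0,0.1038,1,-0.1976,0.5165,0,0.1038,1,-0.1976,0.5165,0,0.1038,1,-0.1976,0.5165,0,0.1038,1,-0.1976,0.5165,-0.05,0.1038,1,-0.1976,0.5165,-0.1,0.1038,1,-0.1976,0.5165,-0.14,0.1038,1,-0.1976,0.5165,-0.161,0.1038,1,-0.1976,0.5165,-0.161,0.1038,1,-0.1976,0.5165,-0.161,0.1038]
}}

```text
t: 7.65
tool_pos: [0.4013, 0.1177, 0.0283]
orientation: [-3.114, -0.415, -0.003]
ft_force: [-0.4, 0.8, -0.2]
opening: 0.0196
finger_force: 30.0
```

```bash
python3 - <<'E'
from tip import *
T=tip()
for n in("top","wrist"):
  for l,z in(("notch",.0365),("lid_lip",.042)):
    g=im.pinpoint(n,l)
    if g: print(n,l,g[0]['location'],ray(n,g[0]['location'][::-1],z).round(4),round(g[0]['score'],2))
n='wrist';f=cv2.imread("pics/wl.png")
c,s=np.cos(.2656),np.sin(.2656)
def W(x,y,z): return [.5939+c*x-s*y,.1696+s*x+c*y,z]
for p in (W(-.065,.022,.051),W(-.065,-.022,.051),W(-.072,.018,.047),W(-.072,-.018,.047),W(-.065,.1,.051),W(-.065,-.1,.051)):
    cv2.circle(f,tuple(int(v) for v in proj(n,[p])[0]),4,(0,255,0),1)
cv2.imwrite("pics/w2.png",f)
E
```

```text
7.65 [0.4013 0.1177 0.0283] [-3.1139 -0.4154 -0.0032]
top [251.7 276.6] 0.57
scene [349.8 202.2] 0.79
wrist [321.2 111.5] 0.89
['top', 'scene', 'wrist'] [0.4872 0.1403 0.0412] rel TCP [0.086  0.0226 0.0129] [-0.0025 -0.0014 -0.003   0.0003  0.0004 -0.0001]
top notch [260.2, 247.3] [[0.5202 0.148  0.0365]] 0.92
top lid_lip [256.4, 244.3] [[0.5274 0.1537 0.042 ]] 0.57
```

View pics/w2.png

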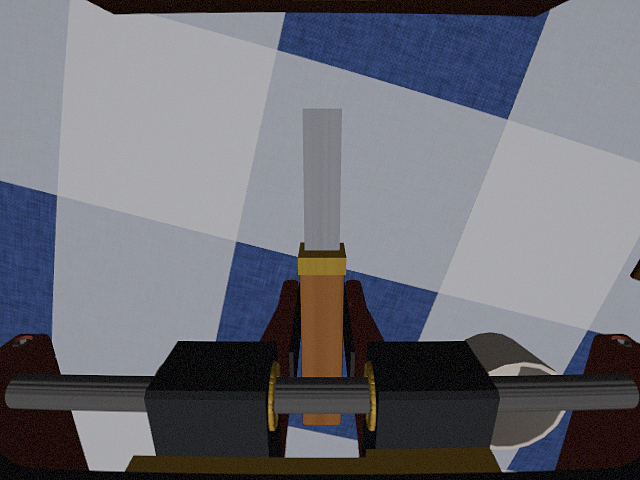

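The wrist view shows the case's front wall at the top edge, with its lower corners near (115,13) and (550,10). The blade points straight at it and the tip is at (109,322). I'll check those corners against the fit.

```bash
python3 - <<'E'
from fit import *
n='wrist'
c,s=np.cos(.2656),np.sin(.2656)
def W(x,y,z): return [.5939+c*x-s*y,.1696+s*x+c*y,z]
for P in [(-.065,.1,0),(-.065,-.1,0),(-.065,.1,.042),(-.065,0,0)]: print(P,proj(n,[W(*P)])[0].round(1))
print(ray(n,[[115,13],[550,10],[322,109]],0).round(4)[:2])
f=cv2.imread("pics/wl.png",0); e=f[:30].astype(int)
for col in (150,250,330,400,500): print(col,f[0:22,col].tolist())
E
```

```text
(-0.065, 0.1, 0) [109.2  13.1]
(-0.065, -0.1, 0) [534.3  12.7]
(-0.065, 0.1, 0.042) [ 45.2 -19.4]
(-0.065, 0, 0) [321.7   9.8]
[[0.5056 0.2463 0.    ]
 [0.5607 0.0492 0.    ]]
150 [3, 4, 8, 19, 10, 6, 16, 21, 14, 12, 6, 18, 2, 73, 164, 174, 167, 168, 168, 169, 168, 170]
250 [17, 28, 8, 23, 16, 17, 2, 2, 19, 12, 14, 6, 105, 155, 154, 151, 149, 151, 148, 149, 148, 151]
330 [22, 5, 34, 18, 23, 6, 22, 8, 13, 24, 4, 26, 19, 63, 54, 47, 49, 60, 65, 62, 52, 52]
400 [19, 26, 22, 4, 6, 4, 6, 4, 14, 8, 6, 12, 15, 28, 66, 64, 63, 56, 50, 61, 66, 56]
500 [4, 11, 13, 18, 15, 15, 15, 5, 15, 16, 18, 7, 21, 17, 12, 35, 65, 70, 72, 79, 72, 70]
```

Request:
{"name": "apply_moves", "arguments": {
  "commands": [1,0.025,0.0068,0.001,0,1,0.045,0.0123,0.001,0,1,0.056,0.0152,0.001,0,1,0.0643,0.0175,0.001,0,1,0.0643,0.0175,0.001,0,1,0.0643,0.0175,0.001,0]
}}

```text
t: 8.9
tool_pos: [0.4482, 0.1309, 0.0276]
orientation: [3.114, 0.416, -0.0]
ft_force: [0.3, 0.3, -1.7]
opening: 0.0196
finger_force: 30.0
```

```bash
python3 - <<'E'
from h import *
f=im.grab_frame("scene"); c=f[150:290,310:500]; a=cv2.resize(c,None,fx=4,fy=4,interpolation=cv2.INTER_CUBIC)
g=im.grab_frame("wrist"); cv2.imwrite("pics/wl.png",g)
cv2.imwrite("pics/s2.png",a[:560])
s=r.observe();print(s['ft_force'],s['tool_pos'],s['opening'])
print([(n,proj(n,[[.4871+.05*.9649-.0,.1410+.0131,z]])[0].round(1)) for n in("scene",) for z in (.031,.036,.042)])
E
```

```text
[ 0.4222965   0.78088536 -2.04710176] [0.44826197 0.13090383 0.02763862] 0.019585114454532204
[('scene', array([371.4, 214. ])), ('scene', array([371.6, 211.8])), ('scene', array([371.9, 209.1]))]
```

View pics/wl.png

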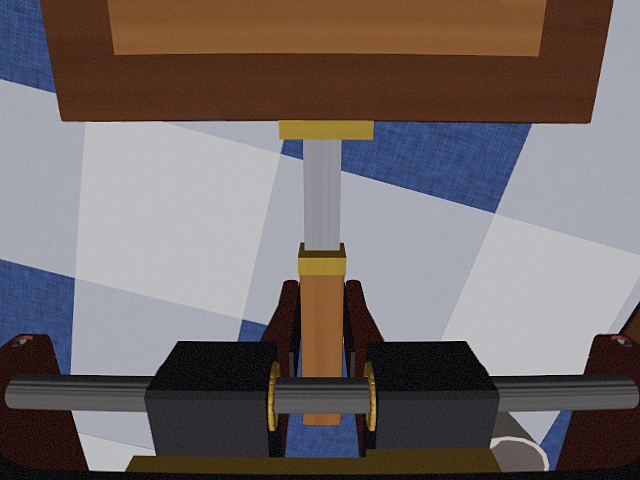

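The blade is under the lip: the lip front edge is at row 139 and the blade is centred at col 322 against 326 for the lip. The slight downward force says it is riding high, so I'll lower it 2.5 mm and go in deeper.

Request:
{"name": "apply_moves", "arguments": {
  "commands": [1,0,0,-0.0035,0,1,0.0075,0.002,-0.0035,0,1,0.015,0.004,-0.0035,0,1,0.0219,0.006,-0.0035,0,1,0.0219,0.006,-0.0035,0,1,0.0219,0.006,-0.0035,0]
}}

```text
t: 9.75
tool_pos: [0.4654, 0.1356, 0.0252]
orientation: [-3.114, -0.416, -0.002]
ft_force: [1.5, 1.1, 1.4]
opening: 0.0195
finger_force: 30.0
```

Request:
{"name": "apply_moves", "arguments": {
  "commands": [1,0,0,0.008,0,1,0.0006,0.0002,0.0183,0,1,0.0015,0.0004,0.0255,0,1,0.0027,0.0007,0.0324,0,1,0.0045,0.0012,0.0395,0,1,0.0062,0.0017,0.0461,0,1,0.0085,0.0023,0.053,0,1,0.0108,0.0029,0.0596,0,1,0.0108,0.0029,0.0596,0]
}}

```text
t: 10.88
tool_pos: [0.4736, 0.1378, 0.0704]
orientation: [-3.114, -0.416, -0.002]
ft_force: [-0.4, 0.3, -1.9]
opening: 0.0199
finger_force: 30.0
```

```bash
python3 - <<'E'
from h import *
a=im.grab_frame("scene")[100:290,240:480]
cv2.imwrite("pics/s3.png",cv2.resize(a,None,fx=3,fy=3,interpolation=cv2.INTER_CUBIC))
s=r.observe();print(s['ft_force'],s['tool_pos'],s['opening'])
E
```

```text
[-0.29857232 -0.7022515  -1.99177402] [0.47345716 0.13775531 0.07007945] 0.0199864029968644
```

View pics/s3.png

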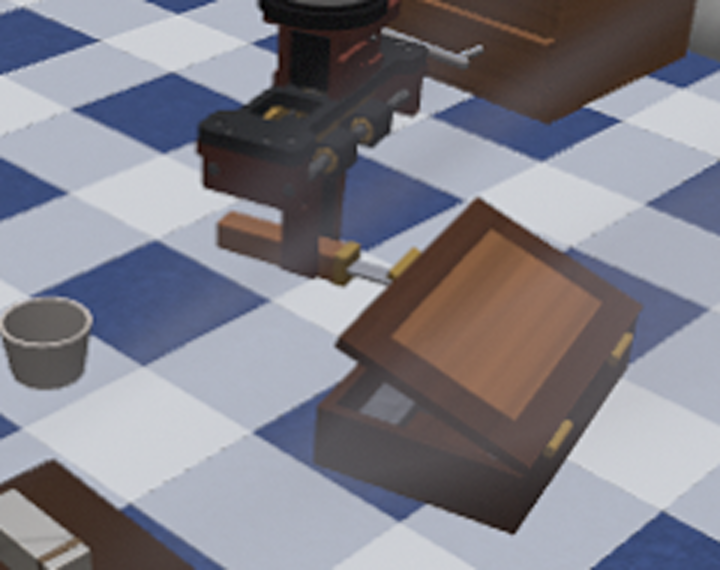

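The lid is up by about 0.35 rad on the blade, which is still level (s3 around 300,260 → 400,275). I'll continue the arc.

Request:
{"name": "apply_moves", "arguments": {
  "commands": [1,0.006,0.0016,0.0128,0,1,0.0133,0.0036,0.0249,0,1,0.0216,0.0059,0.0363,0,1,0.031,0.0084,0.0468,0,1,0.0413,0.0112,0.0561,0,1,0.0525,0.0143,0.0644,0,1,0.0645,0.0175,0.0716,0,1,0.0769,0.0209,0.0773,0,1,0.0901,0.0245,0.0818,0,1,0.1034,0.0281,0.0849,0,1,0.1171,0.0319,0.0866,0,1,0.1308,0.0356,0.087,0,1,0.1446,0.0393,0.087,0,1,0.1581,0.043,0.087,0,1,0.1714,0.0466,0.087,0,1,0.1714,0.0466,0.087,0,1,0.1714,0.0466,0.087,0,1,0.1714,0.0466,0.087,0]
}}

```text
t: 13.18
tool_pos: [0.6014, 0.1726, 0.1351]
orientation: [-3.114, -0.416, -0.0]
ft_force: [-0.2, -0.6, -0.1]
opening: 0.0198
finger_force: 30.0
```

```bash
python3 - <<'E'
from h import *
a=im.grab_frame("scene")[60:310,200:520]
cv2.imwrite("pics/s4.png",cv2.resize(a,None,fx=2,fy=2))
s=r.observe();print(s['ft_force'],s['tool_pos'],s['opening'],s['orientation'])
E
```

```text
[ 0.11149     0.26893776 -0.88124814] [0.601412   0.17258349 0.13513642] 0.019762349135947453 [-3.11384014e+00 -4.16402636e-01 -3.07900475e-04]
```

View pics/s4.png

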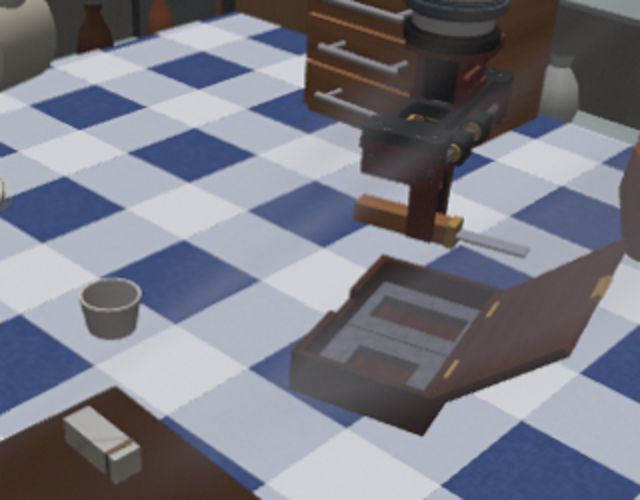

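The lid rests fully open. The long recess is in the +y half (far from the scene camera) and the short one in the −y half. Blade back to the pad, about 20 mm short of its old spot so it stays clear of the loupe.

Request:
{"name": "apply_moves", "arguments": {
  "commands": [1,-0.03,0,0.03,0,1,-0.0952,-0.1,0.03,0,1,-0.0952,-0.5875,0.03,-0.1038,1,-0.0952,-0.5875,0.03,-0.1038,1,-0.0952,-0.5875,0.03,-0.1038,1,-0.0952,-0.5875,0.03,-0.1038,1,-0.0952,-0.5875,0.03,-0.1038,1,-0.0952,-0.5875,0.03,-0.1038,1,-0.0952,-0.5875,0.03,-0.1038,1,-0.0952,-0.5875,0,-0.1038,1,-0.0952,-0.5875,-0.06,-0.1038,1,-0.0952,-0.5875,-0.12,-0.1038,1,-0.0952,-0.5875,-0.15,-0.1038,1,-0.0952,-0.5875,-0.16,-0.1038,1,-0.0952,-0.5875,-0.166,-0.1038,1,-0.0952,-0.5875,-0.166,-0.1038]
}}

```text
t: 15.22
tool_pos: [0.5309, -0.2681, 0.0117]
orientation: [3.139, -0.094, 0.003]
ft_force: [0.1, -0.2, -0.7]
opening: 0.0201
finger_force: 30.0
```

Request:
{"name": "apply_moves", "arguments": {
  "commands": [1,0,0,-0.0035,0,1,0,0,-0.0035,0,0.4,0,0,-0.0035,0,0.4,0,0,-0.0035,0,0.4,0,0,-0.0035,0,0.4,0,0,0.03,0,0.4,0,0,0.1,0,0.4,-0.1,0.191,0.147,0.0078,0.4,-0.1,0.191,0.147,0.0078,0.4,-0.1,0.191,0.147,0.0078,0.4,-0.1,0.191,0.147,0.0078,0.4,-0.1,0.191,0.147,0.0078]
}}

```text
t: 16.73
tool_pos: [0.4555, -0.1253, 0.1207]
orientation: [3.14, -0.056, 0.001]
ft_force: [-0.0, -0.6, 0.5]
opening: 0.0528
finger_force: 0.0
```

```bash
python3 - <<'E'
from fit import *
for n in("top","scene","wrist"):
    f=im.grab_frame(n)
    if n=="wrist":cv2.imwrite("pics/w5.png",f)
s=r.observe();print(s['t'],s['tool_pos'],s['opening'],s['orientation'])
fit('seal_long',[.5164,-.1246,-.036],.004,("wrist","scene"))
fit('seal_short',[.622,-.1703,.27],.004,("wrist","scene"))
fit('blade',[.53,-.268,-.06],.004,("top","scene"))
E
```

```text
16.875 [ 0.4553109  -0.12564665  0.12005195] 0.05298519530993883 [-3.14086720e+00  5.80110091e-02  1.82336709e-03]
seal_long ['wrist'] [0.5171, -0.1262, -0.0392] 0.026
seal_long ['scene'] [0.5167, -0.1256, -0.0539] 0.047
seal_long ['wrist', 'scene'] [0.5172, -0.1262, -0.0416] 0.084
seal_short ['wrist'] [0.6223, -0.1714, 0.2693] 0.028
seal_short ['scene'] [0.6233, -0.1709, 0.2723] 0.094
seal_short ['wrist', 'scene'] [0.6226, -0.1713, 0.2789] 0.128
blade ['top'] [0.5364, -0.2675, -0.0711] 3.664
blade ['scene'] [0.5319, -0.2683, -0.0625] 0.102
blade ['top', 'scene'] [0.5321, -0.2682, -0.0598] 3.763
```

Request:
{"name": "apply_moves", "arguments": {
  "commands": [0.4,0.0823,-0.001,0,-0.001,0.4,0.0823,-0.001,-0.05,-0.001,0.4,0.0823,-0.001,-0.1,-0.001,0.4,0.0823,-0.001,-0.13,-0.001,0.4,0.0823,-0.001,-0.1373,-0.001,0.4,0.0823,-0.001,-0.1373,-0.001,1,0.0823,-0.001,-0.1373,-0.001,1,0.0823,-0.001,-0.1373,-0.001,1,0.0823,-0.001,-0.1373,-0.001,1,0.0823,-0.001,-0.1373,-0.001,1,0.0823,-0.001,-0.1373,-0.001,1,0.0823,-0.001,-0.06,-0.001,1,0.0823,-0.001,0.02,-0.001,1,0.0823,-0.001,0.02,-0.001]
}}

```text
t: 18.92
tool_pos: [0.5195, -0.1263, 0.1418]
orientation: [3.138, -0.061, 0.016]
ft_force: [0.2, 0.3, -2.1]
opening: 0.0254
finger_force: 30.0
```

```bash
python3 - <<'E'
from h import *
for n in("top","scene"):
    im.grab_frame(n)
    for l,z in (("tray_long",.006),("tray_short",.006),("notch",.0365),("hinge_line",.042)):
        g=im.pinpoint(n,l)
        if g: print(n,l,round(g[0]['score'],2),ray(n,g[0]['location'][::-1],z).round(4))
u=np.array([.9649,.2625]);v=np.array([-.2625,.9649])
print(np.array([.593,.1694])+.046*v,np.array([.593,.1694])-.046*v)
s=r.observe();print(s['t'],s['tool_pos'],s['opening'])
E
```

```text
top tray_long 0.63 [[0.5793 0.2084 0.006 ]]
top tray_short 0.69 [[0.6051 0.1261 0.006 ]]
top notch 0.92 [[0.5223 0.1433 0.0365]]
top hinge_line 0.72 [[0.6548 0.1866 0.042 ]]
scene tray_long 0.63 [[0.5858 0.2076 0.006 ]]
scene tray_short 0.86 [[0.6085 0.1174 0.006 ]]
scene notch 0.73 [[0.5363 0.1514 0.0365]]
scene hinge_line 0.66 [[0.6552 0.183  0.042 ]]
[0.580925  0.2137854] [0.605075  0.1250146]
19.425 [ 0.51655489 -0.12539895  0.13470909] 0.025843395920261598
```

Request:
{"name": "apply_moves", "arguments": {
  "commands": [1,-0.0047,0.4267,0.033,0.0973,1,-0.0047,0.4267,0.033,0.0973,1,-0.0047,0.4267,0.033,0.0973,1,-0.0047,0.4267,0.033,0.0973,1,-0.0047,0.4267,0.033,0.0973,1,-0.0047,0.4267,0.033,0.0973,1,-0.0047,0.4267,0.033,0.0973,1,-0.0047,0.4267,0.033,0.0973,1,-0.0047,0.4267,0.033,0.0973]
}}

```text
t: 20.55
tool_pos: [0.5136, 0.1931, 0.1604]
orientation: [3.114, 0.414, -0.0]
ft_force: [0.6, 0.1, -0.1]
opening: 0.0259
finger_force: 30.0
```

```bash
python3 - <<'E'
from fit import *
n='wrist'; s=r.observe();print(s['t'],s['tool_pos'],s['opening'],s['orientation'])
f=im.grab_frame(n);C=cam(n)
def poly(p,L,Wd,z):
    c,sn=np.cos(p[2]),np.sin(p[2]); P=np.array([[-L,-Wd],[L,-Wd],[L,Wd],[-L,Wd]])/2
    return proj(n,np.c_[p[0]+c*P[:,0]-sn*P[:,1],p[1]+sn*P[:,0]+c*P[:,1],np.full(4,z)],C)
for l,L,p0,col in (('tray_long',.088,[.581,.2138,.2656],(0,255,0)),('tray_short',.06,[.605,.125,.2656],(0,0,255))):
    g=im.regions_of(n,l)
    print(l,[(a['score'],a['extent'],int(a['pixels'].sum())) for a in g[:2]])
    if not g: continue
    M=g[0]['pixels'].astype(float); 
    def R(p):
        k=4;m=np.zeros((1920,2560),np.uint8)
        for q,v in ((poly(p,.112,.09,.017),255),(poly(p,L,.042,.017),0)): cv2.fillPoly(m,[np.round(q*k+2).astype(np.int32)],v)
        return cv2.resize(m,(640,480),interpolation=cv2.INTER_AREA)/255.
    V=np.ones((480,640),bool);V[235:]=False   # ignore own hand
    o=minimize(lambda p:abs(R(p)-M)[V].sum(),p0,method='Nelder-Mead',options=dict(initial_simplex=np.array(p0)+[[0,0,0],[.008,0,0],[0,.008,0],[0,0,.06]],xatol=2e-4,fatol=1))
    print(o.x.round(4),o.fun/M[V].sum())
    for q in (poly(o.x,.112,.09,.017),poly(o.x,L,.042,.017)): cv2.polylines(f,[np.round(q).astype(int)],True,col,1)
    for q in (poly(p0,L,.042,.017),): cv2.polylines(f,[np.round(q).astype(int)],True,(255,0,255),1)
cv2.imwrite("pics/w6.png",f)
E
```

```text
20.55 [0.51364417 0.19306045 0.16037696] 0.02587440367497291 [ 3.11389781e+00  4.14447710e-01 -1.79431348e-04]
tray_long [(0.81, [264.4, 62.6, 376.1, 208.0], 10192)]
[0.5829 0.2128 0.264 ] 0.06006902761104442
tray_short [(0.74, [370.8, 68.6, 491.5, 209.9], 12131), (0.49, [291.5, 225.8, 352.0, 370.4], 7939)]
[0.6064 0.1249 0.2618] 0.07363600951055552
```

View pics/w6.png

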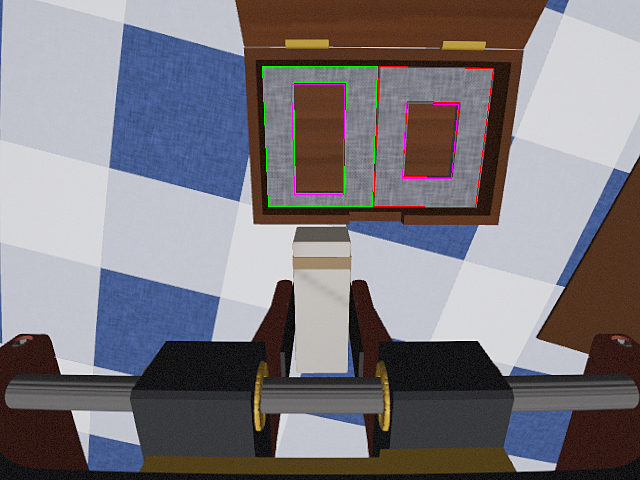

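The fitted outlines match both recesses (long at cols 293–346, short at 402–460) and the long seal hangs straight in the gripper. Placing it.

Request:
{"name": "apply_moves", "arguments": {
  "commands": [1,0.0912,0.0254,0,-0.0005,1,0.0912,0.0254,0,-0.0005,1,0.0912,0.0254,-0.06,-0.0005,1,0.0912,0.0254,-0.11,-0.0005,1,0.0912,0.0254,-0.15,-0.0005,1,0.0912,0.0254,-0.17,-0.0005,1,0.0912,0.0254,-0.18,-0.0005,1,0.0912,0.0254,-0.1863,-0.0005,1,0.0912,0.0254,-0.1863,-0.0005,1,0.0912,0.0254,-0.1863,-0.0005]
}}

```text
t: 21.95
tool_pos: [0.5823, 0.2137, 0.0218]
orientation: [-3.114, -0.415, -0.003]
ft_force: [0.0, -0.2, 0.5]
opening: 0.0257
finger_force: 30.0
```

Request:
{"name": "apply_moves", "arguments": {
  "commands": [0.45,0,0,0,0,0.45,0,0,0,0,0.45,0,0,0,0,0.45,0,0,0.05,0,0.45,0,0,0.1327,0,0.4,0,0,0.1327,0,0.4,0.0537,-0.5121,0.1327,0.003,0.4,0.0537,-0.5121,0.1327,0.003,0.4,0.0537,-0.5121,0.1327,0.003,0.4,0.0537,-0.5121,0.1327,0.003,0.4,0.0537,-0.5121,0.1327,0.003,0.4,0.0537,-0.5121,0.1327,0.003,0.4,0.0537,-0.5121,0.1327,0.003,0.4,0.0537,-0.5121,0.1327,0.003,0.4,0.0537,-0.5121,0.08,0.003,0.4,0.0537,-0.5121,0.04,0.003,0.4,0.0537,-0.5121,0.01,0.003,0.4,0.0537,-0.5121,-0.0047,0.003,0.4,0.0537,-0.5121,-0.0047,0.003]
}}

```text
t: 24.32
tool_pos: [0.6218, -0.169, 0.0166]
orientation: [-3.111, -0.433, 0.002]
ft_force: [-0.9, 0.2, 0.4]
opening: 0.0529
finger_force: 0.0
```

Request:
{"name": "apply_moves", "arguments": {
  "commands": [1,0,0,0,0,1,0,0,0,0,1,0,0,0,0,1,0,0,0,0,1,0,0,0,0,1,0,0,0.08,0,1,0,0,0.16,0,1,0,0,0.16,0]
}}

```text
t: 25.32
tool_pos: [0.6246, -0.1714, 0.1445]
orientation: [3.107, 0.429, 0.016]
ft_force: [0.7, -0.2, -0.3]
opening: 0.0256
finger_force: 30.0
```

```bash
python3 - <<'E'
from fit import *
for n in("top","scene"): im.grab_frame(n)
s=r.observe();print(s['t'],s['tool_pos'],s['opening'],s['finger_force'],s['orientation'])
fit('seal_long',[.582,.213,.264],.006)
fit('blade',[.53,-.268,-.06],.004,("scene",),False)
E
```

```text
25.425 [ 0.62219466 -0.17059134  0.13743294] 0.02563254083233931 29.999793469905853 [3.11165814e+00 4.29947429e-01 1.16573583e-03]
seal_long ['top'] [0.5821, 0.2144, 0.2961] 0.078
seal_long ['scene'] [0.5794, 0.2169, 0.3405] 0.164
seal_long ['top', 'scene'] [0.5811, 0.2145, 0.3033] 0.259
blade ['scene'] [0.5308, -0.2686, -0.062] 0.093
```

Request:
{"name": "apply_moves", "arguments": {
  "commands": [1,-0.0215,0.395,0,-0.0035,1,-0.0215,0.395,0,-0.0035,1,-0.0215,0.395,0,-0.0035,1,-0.0215,0.395,0,-0.0035,1,-0.0215,0.395,0,-0.0035,1,-0.0215,0.395,0,-0.0035,1,-0.0215,0.395,0,-0.0035,1,-0.0215,0.395,-0.05,-0.0035,1,-0.0215,0.395,-0.1,-0.0035,1,-0.0215,0.395,-0.13,-0.0035,1,-0.0215,0.395,-0.147,-0.0035,1,-0.0215,0.395,-0.1553,-0.0035,1,-0.0215,0.395,-0.1553,-0.0035,1,-0.0215,0.395,-0.1553,-0.0035]
}}

```text
t: 27.32
tool_pos: [0.6066, 0.1257, 0.0218]
orientation: [-3.114, -0.413, -0.003]
ft_force: [-0.1, 0.3, -1.2]
opening: 0.0261
finger_force: 30.0
```

Request:
{"name": "apply_moves", "arguments": {
  "commands": [0.45,0,0,0,0,0.45,0,0,0,0,0.45,0,0,0,0,0.45,0,0,0.05,0,0.45,0,0,0.13,0,0.45,0,0,0.2,0,0.45,-0.13,-0.02,0.2,0,0.45,-0.13,-0.02,0.2,0,0.45,-0.13,-0.02,0.2,0,0.45,-0.13,-0.02,0.2,0]
}}

```text
t: 28.58
tool_pos: [0.509, 0.1108, 0.171]
orientation: [3.114, 0.413, 0.002]
ft_force: [0.1, 0.1, -0.1]
opening: 0.0481
finger_force: 0.0
```

```bash
python3 - <<'E'
from fit import *
for n in("scene","wrist"): f=im.grab_frame(n)
cv2.imwrite("pics/w7.png",f)
s=r.observe();print(s['t'],s['tool_pos'],s['opening'])
u=np.array([.9649,.2625]);v=np.array([-.2625,.9649])
for l,p in (('seal_long',[.5829,.2128,.264]),('seal_short',[.6064,.1249,.264])):
    q=fit(l,p,.006,("wrist","scene")); d=q[:2]-p[:2]; print('offset along/across mm',d@u*1e3,d@v*1e3)
E
```

```text
28.675 [0.50922862 0.11081443 0.17065253] 0.04843837059105413
seal_long ['wrist'] [0.5831, 0.2127, 0.264] 0.04
seal_long ['scene'] [0.5799, 0.2163, 0.2718] 0.153
seal_long ['wrist', 'scene'] [0.5825, 0.2129, 0.2714] 0.23
offset along/across mm -0.39495348616688675 0.2160294955606777
seal_short ['wrist'] [0.6065, 0.1252, 0.2611] 0.031
seal_short ['scene'] [0.6027, 0.13, 0.341] 0.251
seal_short ['wrist', 'scene'] [0.6062, 0.1252, 0.2692] 0.339
offset along/across mm -0.12082228921446363 0.335433712714173
```

View pics/w7.png

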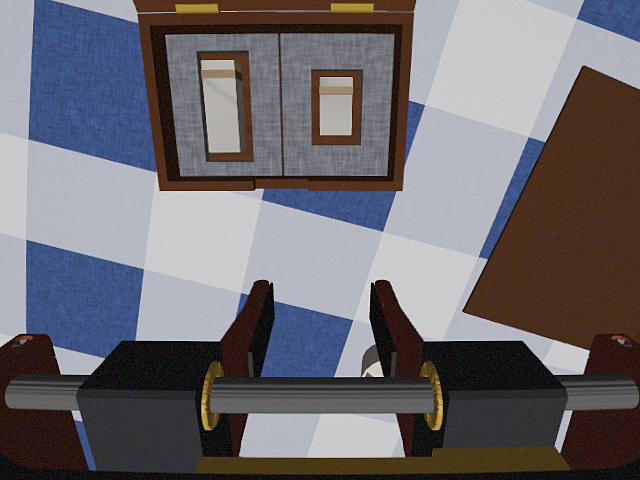

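Both seals lie flat in their recesses (long at col 222, short at col 337), the lid is open and the blade is on the pad. Handing in.

```bash
python3 -c "
from plant import r
print(r.hand_in())"
```

```text
the job is handed in; nothing more can be done
None
```

I handed in the job at about 29 s of the 72 s limit; no verdict came back. The lid was levered open with the blade only, the blade is back on the pad, both seals lie flat in their matching recesses (within about 1 mm), and no move came near enough to touch the loupe or teacup.

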